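Show the dial lock open at the test station

ROBOT

A 7-joint arm with a two-finger parallel gripper is mounted at the origin on a cart in front of the work surface, level with it; the furniture and walls round the work are solid. World frame = base frame: x ahead of the robot, y to its left, z up, the work surface at z = 0. Lengths are in m, angles in rad, forces in N, time in s.
With the tool pointing down it reaches from about 0.4 to 0.875 m from the base axis. Payload 19.3 kg.
Tool frame: the origin (TCP) lies on the centre line of the jaws, within the pads' length; the fingertips stand 8 mm ahead of it and the grasp point (between the pads) lies 11 mm behind it; z points along the fingers, y is the line along which they close (so a half turn about z gives the same grasp; the last joint's range is limited). The gripper opens to 85 mm and grips with 20 to 120 N. Pads are 22 mm wide; open, the fingers measure 114 mm over their backs; the gripper's body (76 mm by 85 mm) begins 54 mm behind the grasp point. The pads swing forward as they close: fully open they stand 13 mm farther back than shut.
Start: joints at [-1.262, 0.521, -0.036, 1.599, 0.021, 1.021, -0.113], TCP at [0.231, 0.581, 0.239] pointing down, gripper open.
Joint ranges: [-2.91, 2.91], [-0.3, 2.13], [-1.5, 1.42], [0.17, 2.43], [-1.26, 4.41], [0.16, 1.93], [-2.52, 2.52]. Speed limits (rad/s): [1.89, 1.89, 2.39, 2.39, 3.01, 3.01, 3.01].

INTERFACE

Orientations are given as [roll, pitch, yaw] about the fixed x, y, z axes, in that order (R = Rz(yaw) Ry(pitch) Rx(roll)).
In Python, from workcell import status, grab_frame, camera_params, bot, search_frame, silhouettes gives the robot as it stands.
- The arm moves only by the shell command python3 -m creep 'ROWS' [FORCE]. ROWS is JSON, a list of rows, each a list of 5 numbers: the shift along the tool's x, y, z in units of 60 mm (1.0 is 60 mm), then the turn about the tool's z in units of 8 degrees (1.0 is 8 degrees), then the opening, from 0 (shut) to 1 (fully open). In form: [[x, y, z, twist, hand], ...]. A call has 1 to 5 rows; each row is the pose to reach, as a shift and turn from the pose commanded when the call began, along the tool's axes at that moment; what a row does not reach only later rows make up. A row lasts 1/8 s, in which the tool goes at most 62.5 mm and 10.7 degrees, less where a joint would pass 70% of its speed; a pose out of reach is approached as far as the arm can. A call with a gripper value outside its range is refused whole. The fingers move at their own pace and stop on an object; FORCE is the grip in N (left out, the last holds). Time passes only in rows, so rows that repeat a pose let the fingers close. It gives the time, the measured TCP pose, the force, the opening and the grip force at its end, in the units of the state.
- status.observe(): the state, without advancing time (a new reading comes with each control period).
- grab_frame(name): name is "side" or "top" or "wrist"; returns the picture (384x512x3 uint8, blue, green, red); there is no depth.
- camera_params(name): a dict with "K" (3x3 intrinsics, pixels), "rvec" (rotation vector, rad) and "tvec" (3), from world to camera coordinates, as OpenCV has them; the wrist camera has in their place "tool_from_camera" (4x4, takes a point from camera to tool coordinates, whose origin is the TCP and whose axes are the flange's). Camera axes: x right, y down, z forward; pixel columns grow to the right and rows downward; lengths in m; the calibration is good to about 2 mm. A picture is of the moment at which its call begins: read the wrist's pose just before it. camera_params takes no time and is no camera call.
- bot.job_done(): hands the job in; it is judged then, once.
Trained networks look in the newest picture that a camera, given by its name, has taken for a name from the list of things; names that differ only in an ending like _2 or _b are one class to them, and where a whole thing is asked for, a point or a joint stands for the part that bears it (a point fixed in the world has none). Each returns a list of dicts, best first, with "p" (0 to 1); they miss things now and then, are a little off and sometimes report something else, mostly with a low value. They report only what shows in the picture. A call takes as long as a camera call. They do not tell look-alikes from the thing itself.
- search_frame(camera, name): "extent" ([left, top, right, bottom] as shares, 0 to 1, of the picture: columns of its width, rows of its height, round what is visible of it).
- silhouettes(camera, name): "mask" (384x512 bool, what is visible of it) and "extent" ([left, top, right, bottom] as shares, 0 to 1, of the picture: columns of its width, rows of its height, round what is visible of it).
The state is a dict: "clock": time; "qpos": joint angles; "qd": joint speeds; "joint_efforts": joint torques, N m; "position": TCP position; "tool_rot": TCP orientation; "force": force on the tool from outside, world axes, zero at the start; "moment": the same for the moment, N m; "grip_width": finger opening in m; "finger_force": force on a finger pad.
Only numpy, scipy, OpenCV 4.12 (cv2) and the standard library are available. Lean on these libraries where they do the work, as an engineer would, in place of code of your own. Each camera call takes 0.05 s, during which the arm holds its last target. There are 200 camera calls.

TASK

A dial lock waits in the carrier of the slide at the loading station. Push the carrier along the slide until it clicks into the next station, the test station, then turn the lock's dial clockwise, click by click, until its pointer faces the index tooth beside the shackle, with the lock still in its nest. Then take the shackle and pull it up to open the lock, and lift the lock by its open shackle about 12 cm out of the nest, roughly level; finish there while still holding it up, the carrier left at the test station and the things round the slide not disturbed.

Things in the scene. Friction and masses are not known exactly. Their poses are not given: they have to be found in the camera images.
- slide_unit: Fixed aluminium slide bed 200 x 360 x 8 mm flat on the bench; origin at the centre of its underside. The carrier slides along its own +y (roughly to the robot's left). Two small dark marks, 37 mm high, on its near (-x) edge (x = -0.094) show where the small nib on the carrier's near edge stands at the loading station (y = -0.075) and the test station (y = +0.085).
- carrier (a joint): Position of the aluminium carrier along the slide's +y, m: 0 at the loading station, where it starts in a spring detent, 0.160 at the test station's detent, ends at 0.200 (past the station). A push of about 6 N leaves a detent, about 1 N plus drag of 10 N per m/s moves it between; a detent pulls the carrier in from about 4 mm either side. Carrier plate 164 (x) x 130 (y) x 12 mm, its top 28 mm above the bench; walls 12 mm high hold the lock in a nest with about 1 mm play.
- push_face (a point): Middle of the outer (-y) face of the carrier's upright push plate; the plate is 44 mm wide (x), 12 mm thick (y), from 12 mm below to 15 mm above this point (the point is 43 mm and the plate's top 58 mm above the bench). Moves with the carrier; axes as slide_unit. Behind it (+y) there is 29 mm of free space beyond the plate before the nest wall, which is 40 mm above the bench.
- lock: Loose grey dial lock of about 0.28 kg: case 132 (x) x 52 (y) x 32 mm lying in the nest, origin at the centre of its underside (28 mm above the bench at the start); z up, +x towards the shackle end (away from the robot), axes along slide_unit's. Dial on the case's top at x = -0.038, shackle at x = +0.042.
- dial (a joint): Dial angle, rad, growing clockwise seen from above. 0: the pointer faces +x of the lock, at the small index tooth on the case on the shackle side, and the lock is free to open (works within 0.1 rad). Starts at one to three clicks before, between -1.6 and -0.5. Twelve spring notches, one every 30 degrees (0.524 rad), hold it; about 0.06 N m turns it on, and it settles in the nearest notch when let go. Stops at -2.2 and 0.7.
- dial_grip (a point): Centre of the dial's upright grip bar, on the dial's axis 19 mm above the case top. Bar 36 mm long (along this frame's x, which points along the pointer), 12 mm thick (y), 22 mm high, from 11 mm below to 11 mm above this point; below it lies the round dial plate of 44 mm diameter.
- shackle (a joint): Height of the shackle above its shut position, m: 0 shut, 0.018 fully open (stop). Locked unless the dial is at 0; then about 1 N draws it up, before the lock itself lifts; while the lock hangs from it, the lock's weight keeps it fully open. Locked, it gives only 2 mm. Pulling on lifts the lock.
- shackle_grip (a point): Point midway between the two upright legs of the steel U shackle, 22 mm above the case top when shut; moves with the shackle. Legs of 8 mm round bar at y = -15 and +15 mm of the lock, so 38 mm wide outside; straight from the case top to 29 mm above it, bow top 48 mm above it when shut.
- tape_roll: Bystander: yellow tape roll 97 mm across, 19 mm high, flat on the bench beyond the left end of the slide; leave alone.
- gauge_box_3: Bystander: small gauge box 36 x 46 x 16 mm on the bench beyond the right end of the slide; leave alone.
- connector_c: Bystander: blue wire connector with coiled tail, 111 x 102 x 26 mm, on the bench behind the slide; leave alone.
Not all that is in view belongs to the job. What is meant by the lock is not green, and is the smaller of those in its own colour.

How it is judged:
On the way, in this order (a step that is already met when the one before it is completed fails the run):
1. the carrier stands in the test station's detent (value of joint carrier between 0.156 and 0.164 m and velocity of joint carrier below 0.02 m/s), for 0.2 s.
2. the dial stands at its opening notch while the lock sits in the nest at the test station (value of joint dial between -0.1 and 0.1 rad and value of joint carrier between 0.154 and 0.166 m and height (world z) of lock below 0.034 m), for 0.2 s.
3. the shackle is drawn open (value of joint shackle above 0.014 m), for 0.1 s.
At the end, for the whole second after the job is handed in: The lock is held still in the fingers by its shackle, drawn open by more than 14 mm, its underside between 108 and 250 mm above the bench (at least 80 mm above its nest), within 0.5 rad of level, touching nothing of the slide; the carrier is within 5 mm of the test station (value of joint shackle above 0.014 m and height (world z) of lock between 0.108 and 0.25 m and angle between lock's own z axis and vertical below 0.5 rad and contact force between the fingers and lock above 1 N and contact force between lock and slide_unit below 0.05 N and linear speed of lock below 0.03 m/s and value of joint carrier between 0.155 and 0.165 m); the arm keeps its last pose, push and grip.
It fails at once if a bystander (tape roll, gauge box or connector) is shifted by more than 20 mm (distance of any of tape_roll, gauge_box_3, connector_c from where it was at the start of the episode above 0.02 m).
It also fails if it takes over 69 s, if anything falls off the work surface, if the arm or the gripper's body presses on something with over 40 N, if the wrist force passes 120 N, or if a joint passes its speed limit or range.

## Working session

There is one attempt and no reset: what is moved stays moved. The work goes in short steps, Python scripts to look and compute and a shell command to move; the robot and the scene stay as the last step left them, time stands still between calls to the robot, and variables do not carry over. Pictures are saved under pics/ and viewed, at most 10 in all, crops included, and the job is handed in when it is done.

```bash
mkdir -p pics; ls
python3 - <<'E'
from workcell import status,grab_frame,camera_params,search_frame
import cv2,numpy as np
s=status.observe();print(s)
ims=[]
for c in("top","side"):
    im=grab_frame(c);
    for n in("slide_unit","lock","push_face","dial_grip","shackle_grip"):
        for d in search_frame(c,n)[:3]:
            e=np.array(d["extent"])*[512,384,512,384];print(c,n,round(d["p"],2),e.round())
    cv2.imwrite(f"pics/{c}0.png",cv2.resize(im,(800,600)))
    print(camera_params(c))
print(camera_params("wrist"))
E
```

```text
pics
{'clock': 0.0, 'qpos': array([-1.26220766,  0.52204394, -0.03632838,  1.5999795 ,  0.02122122,
        1.02109866, -0.11280257]), 'qd': array([-2.95965119e-03,  1.34573917e-03,  2.83193318e-05,  1.32747835e-03,
        7.22482366e-04, -1.14021759e-03, -2.83827150e-04]), 'joint_efforts': array([-6.01689571e-04, -9.27120209e+01,  1.98022261e+00, -3.69900799e+01,
        1.78580271e-02,  8.46203242e-03,  2.45391351e-05]), 'position': array([0.23104232, 0.58038559, 0.23871728]), 'tool_rot': array([-3.14045306e+00,  9.85476735e-05,  2.76280294e+00]), 'force': array([ 0.25905651, -0.57968488, -0.83638154]), 'moment': array([0.01140617, 0.0001958 , 0.00996025]), 'finger_force': 0.0, 'grip_width': 0.08546997105582593}
top slide_unit 0.86 [203. 169. 303. 227.]
top lock 0.97 [365. 199. 393. 251.]
top lock 0.62 [123. 231. 160. 268.]
top lock 0.61 [267. 176. 284. 217.]
top push_face 0.59 [257. 173. 299. 219.]
top dial_grip 0.72 [259. 172. 298. 222.]
top dial_grip 0.53 [371. 234. 390. 247.]
top shackle_grip 0.42 [373. 204. 393. 213.]
{'K': array([[406.52629838,   0.        , 256.89845118],
 
[... 638 characters left out ...]
5.72945559],
       [  0.        ,   0.        ,   1.        ]]), 'rvec': array([ 2.21179721, -0.66564506,  0.27982017]), 'tvec': array([-0.50115679,  0.24844836,  1.28352653])}
{'K': array([[283.95264921,   0.        , 258.17750345],
       [  0.        , 283.95264921, 189.0556788 ],
       [  0.        ,   0.        ,   1.        ]]), 'tool_from_camera': array([[-2.16969988e-04, -9.58623189e-01, -2.84677949e-01,
         7.29151684e-02],
       [ 9.99999244e-01, -5.52458831e-04,  1.09818840e-03,
         9.79179310e-04],
       [-1.21002171e-03, -2.84677496e-01,  9.58622584e-01,
        -1.35833592e-01],
       [ 0.00000000e+00,  0.00000000e+00,  0.00000000e+00,
         1.00000000e+00]])}
```

View pics/top0.png

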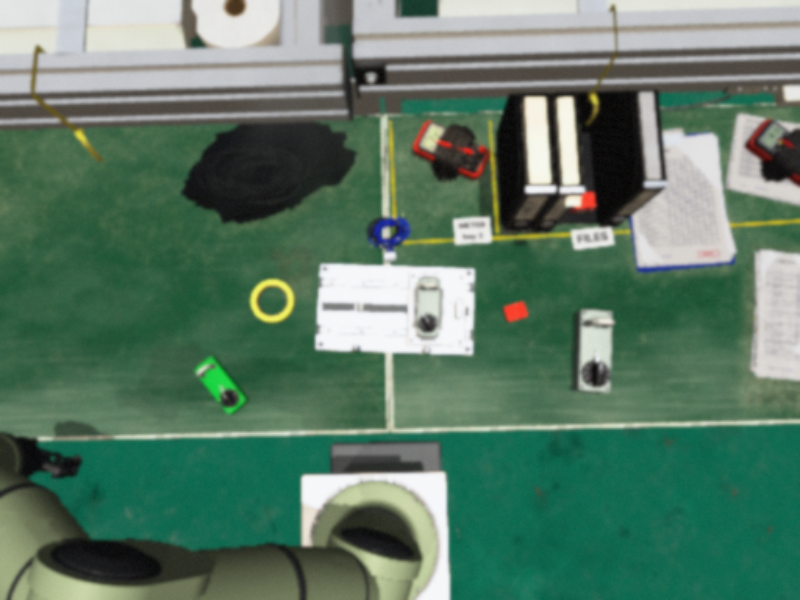

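View pics/side0.png

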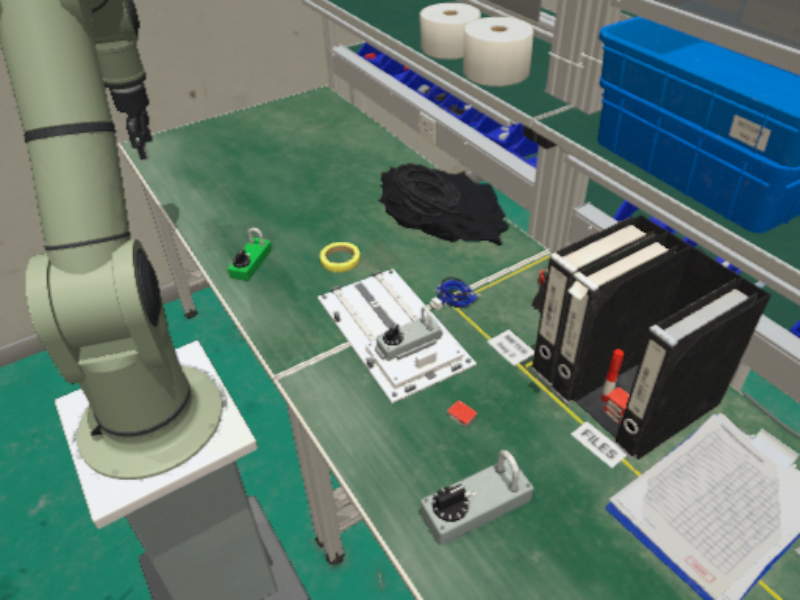

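The top picture shows the slide bed with corners at about (318,264), (475,268), (472,354), (316,350), and the grey lock in its nest at (428,305). The push plate is at (461,310). The larger grey lock at (595,350) and the green one are decoys.

```bash
cat > h.py <<'E'
import cv2,numpy as np
from scipy.spatial.transform import Rotation as R
from workcell import status,grab_frame,camera_params,search_frame,silhouettes
def cam(c,s=None):
    p=camera_params(c)
    if c=="wrist":
        T=np.eye(4);T[:3,:3]=R.from_euler("xyz",s["tool_rot"]).as_matrix();T[:3,3]=s["position"]
        W=T@p["tool_from_camera"];return p["K"],W[:3,:3],W[:3,3]
    M=cv2.Rodrigues(p["rvec"])[0];return p["K"],M.T,-M.T@p["tvec"].ravel()
def ray(C,px,z):
    K,A,o=C;px=np.atleast_2d(px).astype(float)
    d=np.c_[px,np.ones(len(px))]@np.linalg.inv(K).T@A.T
    return o+d*((z-o[2])/d[:,2])[:,None]
def proj(C,P):
    K,A,o=C;q=(np.atleast_2d(P)-o)@A@K.T;return q[:,:2]/q[:,2:]
def delta(s,p,yaw=None):
    "shift in tool units of 60mm to world TCP p, twist units to yaw (mod pi)"
    A=R.from_euler("xyz",s["tool_rot"]).as_matrix();d=A.T@(np.array(p)-s["position"])/.06
    if yaw is None:return d.round(2)
    w=(s["tool_rot"][2]-yaw+np.pi/2)%np.pi-np.pi/2
    return d.round(2),round(np.degrees(w)/8,2)
E
python3 - <<'E'
from h import *
im=cv2.imread("pics/top0.png")
C=cam("top")
k=512/800
px=(np.array([(318,264),(475,268),(472,354),(316,350)])+.5)*k-.5
P=ray(C,px,.008);print(P.round(3))
hsv=cv2.cvtColor(im,cv2.COLOR_BGR2HSV)
m=((hsv[...,1]<60)&(hsv[...,2]>150)).astype(np.uint8);m[:, :300]=0;m[:,490:]=0;m[:259]=0;m[362:]=0
c=max(cv2.findContours(m,0,2)[0],key=cv2.contourArea);b=cv2.boxPoints(cv2.minAreaRect(c))
Q=ray(C,(b+.5)*k-.5,.008);print(Q.round(3),Q.mean(0),[np.linalg.norm(Q[i]-Q[i-1]) for i in range(4)],[np.degrees(np.arctan2(*(Q[i]-Q[i-1])[1::-1])) for i in range(4)])
for n,q,z in(("push",(461,310),.058),("lockc",(428,305),.06)):print(n,ray(C,np.array(q)*k,z))
E
```

```text
[[ 0.628  0.121  0.008]
 [ 0.608 -0.246  0.008]
 [ 0.409 -0.23   0.008]
 [ 0.427  0.126  0.008]]
[[ 0.407  0.13   0.008]
 [ 0.646  0.123  0.008]
 [ 0.624 -0.248  0.008]
 [ 0.387 -0.231  0.008]] [ 0.51598338 -0.05635114  0.008     ] [np.float64(0.3615580681782038), np.float64(0.23888512883604496), np.float64(0.37137045528949947), np.float64(0.23768983418172662)] [np.float64(86.91335606966256), np.float64(-1.7593085271058377), np.float64(-93.26710438141575), np.float64(175.88233290145305)]
push [[ 0.50351693 -0.20558057  0.058     ]]
lockc [[ 0.5164478  -0.13239205  0.06      ]]
```

Run:
```python
from h import *
s=status.observe()
print(delta(s,(.45,.25,.24),-.049),delta(s,(.5,-.15,.22),-.049))
```

```text
(array([-5.43, -3.77, -0.01]), np.float64(-2.36)) (array([-8.67, -9.66,  0.32]), np.float64(-2.36))
```

```bash
python3 -m creep '[[-5.4,-3.8,0,-2.36,1],[-5.4,-3.8,0,-2.36,1],[-5.4,-3.8,0,-2.36,1],[-5.4,-3.8,0,-2.36,1],[-5.4,-3.8,0,-2.36,1]]' 40
python3 - <<'E'
from h import *
s=status.observe()
print(delta(s,(.45,.25,.24),-.049),delta(s,(.5,-.15,.22),-.049))
E
```

```text
clock: 1.23
position: [0.403, 0.3173, 0.2395]
tool_rot: [3.141, 0.0, 3.092]
force: [0.4, 0.7, 0.2]
grip_width: 0.0854
finger_force: 0.0
(array([-0.84, -1.08, -0.01]), np.float64(-0.0)) (array([-2.  , -7.7 ,  0.32]), np.float64(-0.0))
```

```bash
python3 -m creep '[[-2,-7.7,0.32,0,1],[-2,-7.7,0.32,0,1],[-2,-7.7,0.32,0,1],[-2,-7.7,0.32,0,1],[-2,-7.7,0.32,0,1]]';  python3 - <<'E'
from h import *
s=status.observe()
print(delta(s,(.5,-.15,.22),-.049))
E
```

```text
clock: 1.85
position: [0.4659, 0.0114, 0.227]
tool_rot: [3.141, 0.001, 3.092]
force: [1.4, 0.9, -0.3]
grip_width: 0.0857
finger_force: 0.0
(array([-0.7 , -2.66,  0.12]), np.float64(-0.0))
```

```bash
python3 -m creep '[[-0.7,-2.66,0.12,0,1],[-0.7,-2.66,0.12,0,1],[-0.7,-2.66,0.12,0,1],[-0.7,-2.66,0.12,0,1]]';  python3 - <<'E'
from h import *
s=status.observe();im=grab_frame("wrist");np.save("w1.npy",im)
C=cam("wrist",s)
for n in("lock","push_face","dial_grip","shackle_grip"):
    for d in silhouettes("wrist",n)[:3]:
        m=d["mask"].astype(np.uint8);e=np.array(d["extent"])*[512,384,512,384];print(n,round(d["p"],2),e.round(),np.argwhere(m).mean(0)[::-1].round(1))
# predicted points, slide guess
O=np.array([.518,-.057,0]);A=R.from_euler("z",-.049).as_matrix()
for l in[(-.1,.18,.008),(.1,.18,.008),(.1,-.18,.008),(-.1,-.18,.008),(-.022,-.149,.058),(.022,-.149,.058),(-.066,-.101,.06),(.066,-.049,.06),(.066,-.101,.06),(-.066,-.049,.06)]:
    q=proj(C,O+A@l)[0];print(l,q.round());cv2.circle(im,tuple(int(round(v)) for v in q),2,(0,0,255),-1)
cv2.imwrite("pics/w1.png",cv2.resize(im,(800,600)))
E
```

```text
clock: 2.35
position: [0.4995, -0.1512, 0.2193]
tool_rot: [-3.141, -0.0, 3.088]
force: [-0.2, 0.6, -1.2]
grip_width: 0.0856
finger_force: 0.0
push_face 0.69 [199. 102. 318. 245.] [247.3 170.1]
push_face 0.21 [263. 221. 296. 252.] [278.4 235.2]
dial_grip 0.93 [262. 128. 303. 177.] [279.6 153.7]
dial_grip 0.23 [200. 104. 316. 243.] [246.9 170. ]
shackle_grip 0.88 [260. 220. 300. 245.] [279.2 235.3]
(-0.1, 0.18, 0.008) [494.  91.]
(0.1, 0.18, 0.008) [460. 247.]
(0.1, -0.18, 0.008) [195. 248.]
(-0.1, -0.18, 0.008) [183.  93.]
(-0.022, -0.149, 0.058) [206. 168.]
(0.022, -0.149, 0.058) [209. 207.]
(-0.066, -0.101, 0.06) [251. 126.]
(0.066, -0.049, 0.06) [297. 243.]
(0.066, -0.101, 0.06) [252. 243.]
(-0.066, -0.049, 0.06) [302. 125.]
```

View pics/w1.png

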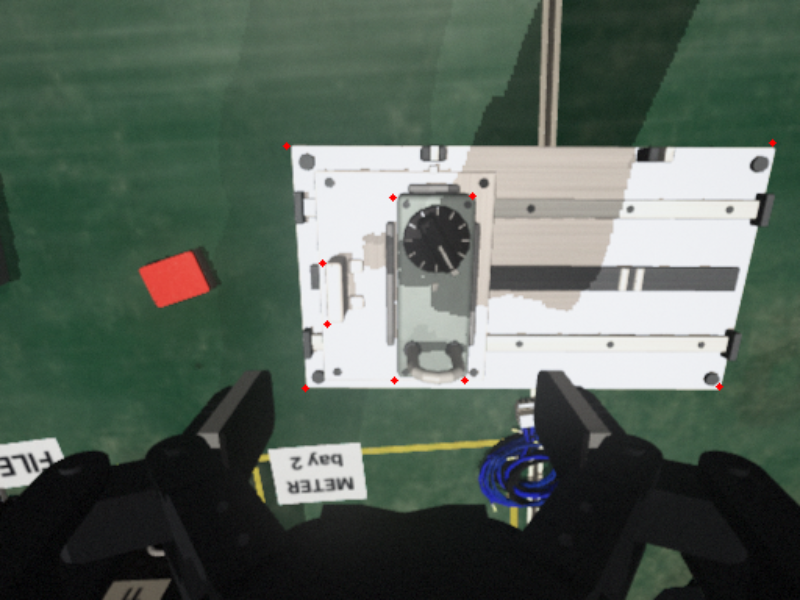

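The wrist picture shows the slide within about 2 mm of my estimate, the lock case at x 398–472 and the dial pointer at lower right. The push plate is at (335,292), with small bits behind it, so I'll enlarge that area and the dial.

Run:
```python
from h import *
im=np.load("w1.npy")[90:250,190:320]
cv2.imwrite("pics/w1c.png",cv2.resize(im,None,fx=3.7,fy=3.7,interpolation=cv2.INTER_CUBIC))
```

```text
(no output)
```

View pics/w1c.png

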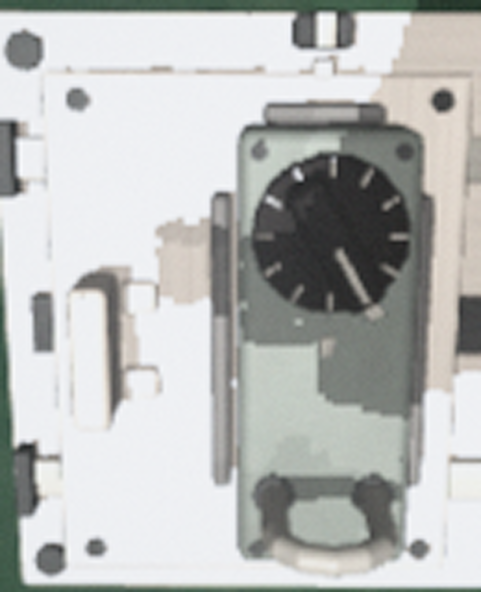

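Run:
```python
from h import *
s=status.observe();C=cam("wrist",s)
A=R.from_euler("z",-.049).as_matrix();O=np.array([.518,-.055,0])
k=lambda q:(np.array(q,float)+.5)/3.7-.5+[190,90]
P=ray(C,k([(71,288),(108,286),(108,428),(76,430)]),.058);print(((P-O)@A).round(4));p=P.mean(0)
L=ray(C,k([(240,132),(422,132),(405,556),(238,556)]),.060);print(((L-O)@A).round(4))
D=ray(C,k([(332,233)]),.064);print("dial",((D-O)@A).round(4))
J=ray(C,k([(340,250),(376,312)]),.066);print("ptr",((J-O)@A).round(4))
p[2]=.12;print(p,delta(s,p,-.049));p[2]=.055;print(delta(s,p))
```

```text
[[-0.0219 -0.144   0.058 ]
 [-0.0225 -0.1333  0.058 ]
 [ 0.0211 -0.135   0.058 ]
 [ 0.0217 -0.1446  0.058 ]]
[[-0.0661 -0.0951  0.06  ]
 [-0.0662 -0.045   0.06  ]
 [ 0.0624 -0.0443  0.06  ]
 [ 0.0624 -0.096   0.06  ]]
dial [[-0.0389 -0.0695  0.064 ]]
ptr [[-0.0344 -0.0673  0.066 ]
 [-0.0167 -0.0566  0.066 ]]
[ 0.51078909 -0.19405737  0.12      ] (array([-0.22, -0.78,  1.66]), np.float64(0.01))
[-0.22 -0.78  2.74]
```

```bash
python3 -m creep '[[-0.22,-0.78,0,0,0.32],[-0.22,-0.78,0.9,0,0.32],[-0.22,-0.78,1.7,0,0.32],[-0.22,-0.78,1.7,0,0.32]]';  python3 - <<'E'
from h import *
s=status.observe();im=grab_frame("wrist")
C=cam("wrist",s);p=np.array([.5108,-.194,.058])
for q in proj(C,[p,s["position"]+[0,0,-.008]]):print(q);cv2.circle(im,tuple(int(round(v)) for v in q),2,(0,0,255),-1)
cv2.imwrite("pics/w2.png",cv2.resize(im,(800,600)));print(delta(s,p))
E
```

```text
clock: 3.1
position: [0.5091, -0.1942, 0.1155]
tool_rot: [3.14, -0.005, 3.094]
force: [-0.9, -0.4, 1.0]
grip_width: 0.0273
finger_force: 0.0
[256.64933498 211.5921222 ]
[255.91771199 240.2708623 ]
[-0.03  0.    0.96]
```

View pics/w2.png

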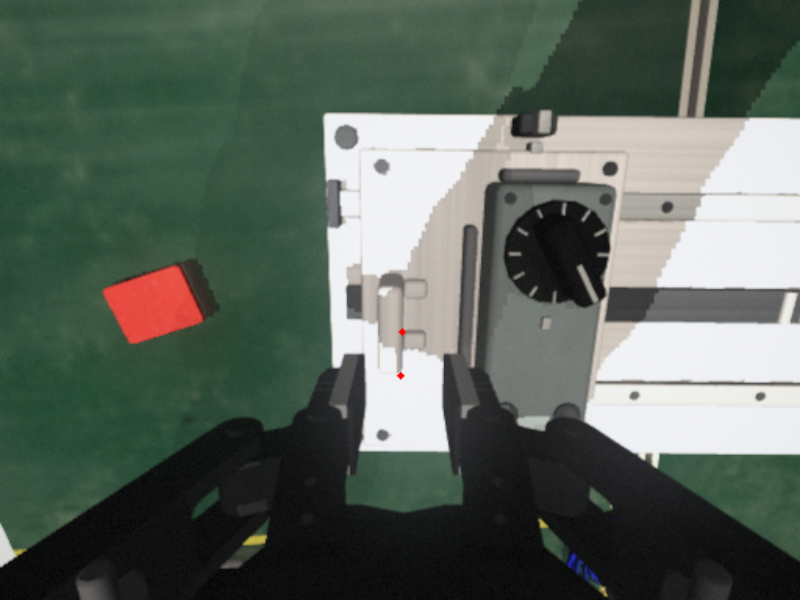

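The plate's top face is at about (390,325), while the prediction was (402,331), so it is about 5 mm further to −y. I'll correct for that, descend and close.

```bash
python3 -m creep '[[0,-0.08,0.3,0,0.32],[0,-0.08,0.7,0,0.32],[0,-0.08,1.02,0,0.32],[0,-0.08,1.02,0,0],[0,-0.08,1.02,0,0]]' 40; python3 -m creep '[[0,0,0,0,0],[0,0,0,0,0]]'
```

```text
clock: 3.78
position: [0.5102, -0.2003, 0.0565]
tool_rot: [-3.142, -0.0, 3.092]
force: [3.7, -3.1, -29.3]
grip_width: 0.0107
finger_force: 39.6
clock: 4.03
position: [0.5102, -0.2003, 0.0565]
tool_rot: [-3.142, -0.0, 3.092]
force: [3.2, -1.9, -28.9]
grip_width: 0.0102
finger_force: 39.5
```

```bash
python3 -m creep '[[0,0.15,-0.03,0,0],[0,0.5,-0.03,0,0],[0,0.9,-0.03,0,0],[0,1.3,-0.03,0,0],[0,1.7,-0.03,0,0]]'; python3 -m creep '[[0,0.4,0,0,0],[0,0.7,0,0,0],[0,0.9,0,0,0],[0,0.97,0,0,0],[0,0.97,0,0,0]]'
```

```text
clock: 4.65
position: [0.5151, -0.0979, 0.0581]
tool_rot: [-3.141, -0.0, 3.092]
force: [6.9, -3.4, -32.8]
grip_width: 0.0104
finger_force: 40.6
clock: 5.28
position: [0.5186, -0.0401, 0.0582]
tool_rot: [-3.141, 0.001, 3.093]
force: [8.8, -3.1, -40.4]
grip_width: 0.0104
finger_force: 39.6
```

```bash
python3 -m creep '[[0,0,0.03,0,0.32],[0,0,0.03,0,0.32],[0,0,0,0,0.32],[0,0,-1,0,0.32],[0.3,0.7,-1.8,0,0.5]]'; python3 -m creep '[[0,0,0,0,0.5],[0,0,0,0,0.5]]'
python3 - <<'E'
from h import *
s=status.observe();im=grab_frame("wrist");np.save("w3.npy",im)
C=cam("wrist",s);A=R.from_euler("z",-.049).as_matrix();O=np.array([.517,-.055,0])
for l in[(-.094,.085,.037),(-.022,.011,.058),(.022,.011,.058),(-.066,.059,.06),(-.066,.111,.06),(-.038,.085,.079),(.042,.085,.082)]:
    q=proj(C,O+A@l)[0];print(l,q.round(),(O+A@l).round(3));cv2.circle(im,tuple(int(round(v)) for v in q),2,(0,0,255),-1)
cv2.imwrite("pics/w3.png",cv2.resize(im,(800,600)))
E
```

```text
clock: 5.9
position: [0.5038, -0.0017, 0.1656]
tool_rot: [-3.141, 0.002, 3.088]
force: [0.2, 1.8, -0.4]
grip_width: 0.0425
finger_force: 0.0
clock: 6.15
position: [0.5033, -0.0001, 0.1636]
tool_rot: [-3.142, 0.001, 3.093]
force: [0.4, 0.2, -0.4]
grip_width: 0.0427
finger_force: 0.0
(-0.094, 0.085, 0.037) [292.  99.] [0.427 0.035 0.037]
(-0.022, 0.011, 0.058) [208. 184.] [ 0.496 -0.043  0.058]
(0.022, 0.011, 0.058) [210. 230.] [ 0.54  -0.045  0.058]
(-0.066, 0.059, 0.06) [262. 133.] [0.454 0.007 0.06 ]
(-0.066, 0.111, 0.06) [325. 133.] [0.457 0.059 0.06 ]
(-0.038, 0.085, 0.079) [295. 171.] [0.483 0.032 0.079]
(0.042, 0.085, 0.082) [292. 262.] [0.563 0.028 0.082]
```

View pics/w3.png

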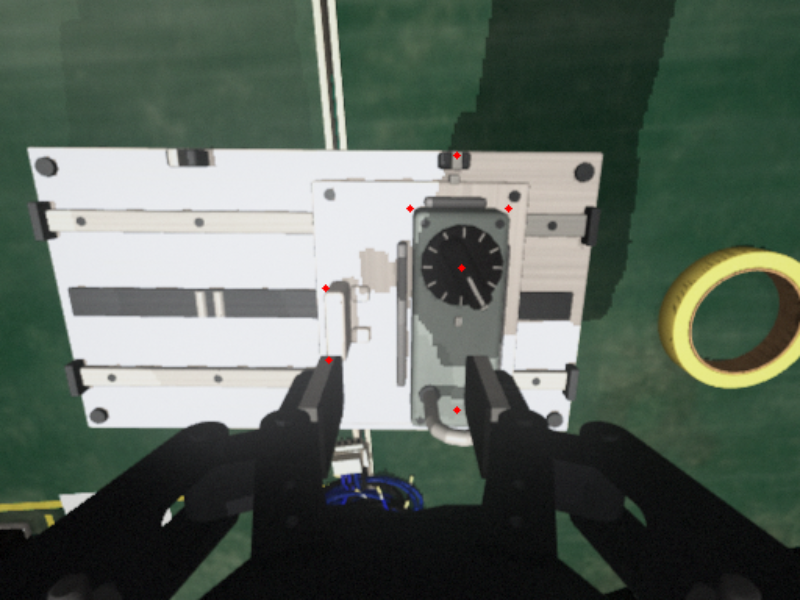

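Nib stands at its mark (453 vs 454, row 155), so the carrier is at the test station. The dial centre is at (462,266), and the pointer is still one click short.

Run:
```python
from h import *
s=status.observe();print(s["qpos"].round(2),delta(s,(.484,.033,.12),3.617),delta(s,(.484,.033,.079)))
```

```text
[-0.25  0.44  0.18  2.   -0.12  0.71  1.52] (array([0.34, 0.54, 0.72]), np.float64(-3.76)) [0.34 0.54 1.4 ]
```

```bash
python3 -m creep '[[0.34,0.54,0,-1.2,0.5],[0.34,0.54,0.2,-2.5,0.5],[0.34,0.54,0.5,-3.75,0.5],[0.34,0.54,0.5,-3.75,0.5]]'
python3 - <<'E'
from h import *
s=status.observe();im=grab_frame("wrist");np.save("w4.npy",im)
C=cam("wrist",s)
for q in proj(C,[(.484,.033,.090),(.484,.033,.068)]):print(q);cv2.circle(im,tuple(int(round(v)) for v in q),2,(0,0,255),-1)
cv2.imwrite("pics/w4.png",cv2.resize(im,(800,600)));print(delta(s,(.484,.033,.079),3.617))
E
```

```text
clock: 6.7
position: [0.4836, 0.0324, 0.1319]
tool_rot: [3.14, -0.003, -2.67]
force: [0.5, 0.2, -0.5]
grip_width: 0.0424
finger_force: 0.0
[256.88247068 217.36539379]
[256.96557073 206.238669  ]
(array([-0.01,  0.  ,  0.88]), np.float64(-0.02))
```

View pics/w4.png

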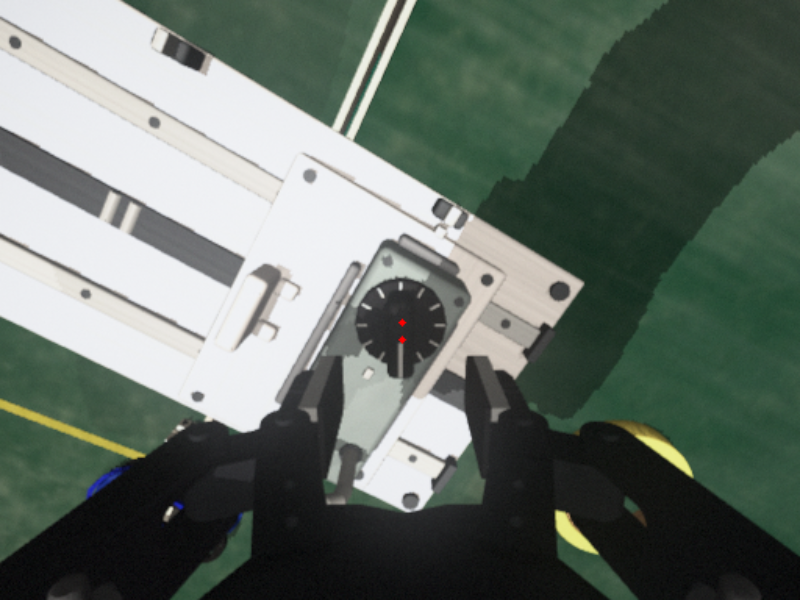

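The bar points straight down the tool's centre line at (400,345), so the dial grasp is aligned.

```bash
python3 -m creep '[[0,-0.01,0.4,0,0.5],[0,-0.01,0.86,0,0.5],[0,-0.01,0.86,0,0],[0,-0.01,0.86,0,0],[0,-0.01,0.86,0,0]]' 30; python3 -m creep '[[0,0,0,0,0],[0,0,0,1,0],[0,0,0,2,0],[0,0,0,3,0],[0,0,0,3.8,0]]'; python3 -m creep '[[0,0,0,0,0],[0,0,0,0,0]]'
```

```text
clock: 7.38
position: [0.4852, 0.0327, 0.0828]
tool_rot: [-3.141, 0.001, -2.669]
force: [-0.0, -2.0, -2.0]
grip_width: 0.0109
finger_force: 34.0
clock: 8.0
position: [0.4852, 0.0327, 0.0825]
tool_rot: [3.141, 0.001, 3.081]
force: [-0.2, -4.7, 4.4]
grip_width: 0.0111
finger_force: 35.0
clock: 8.25
position: [0.4852, 0.0328, 0.0824]
tool_rot: [3.141, 0.001, 3.085]
force: [0.3, -5.3, 8.1]
grip_width: 0.0111
finger_force: 35.4
```

```bash
python3 -m creep '[[0,0,0,0,0.5],[0,0,0,0,0.5],[0,0,-0.6,0,0.5],[0,0,-1.5,0,0.8],[-0.6,0,-1.5,0,0.8]]'; python3 -m creep '[[-0.2,0,0,0,0.8],[-0.2,0,0,0,0.8],[-0.2,0,0,0,0.8]]'
python3 - <<'E'
from h import *
s=status.observe();im=grab_frame("wrist");np.save("w5.npy",im)
C=cam("wrist",s)
for q in proj(C,[(.563,.029,.108),(.563,.029,.060)]):print(q);cv2.circle(im,tuple(int(round(v)) for v in q),2,(0,0,255),-1)
cv2.imwrite("pics/w5.png",cv2.resize(im,(800,600)));print(delta(s,(.563,.029,.073),-.049))
E
```

```text
clock: 8.88
position: [0.5216, 0.0314, 0.1759]
tool_rot: [3.139, 0.005, 3.086]
force: [0.1, 0.6, -0.2]
grip_width: 0.0683
finger_force: 0.0
clock: 9.25
position: [0.5315, 0.0301, 0.1712]
tool_rot: [-3.141, -0.002, 3.085]
force: [-0.2, -0.7, -0.1]
grip_width: 0.0686
finger_force: 0.0
[257.34432741 244.66934593]
[257.45414163 220.56700487]
(array([-0.53,  0.01,  1.64]), np.float64(-0.05))
```

View pics/w5.png

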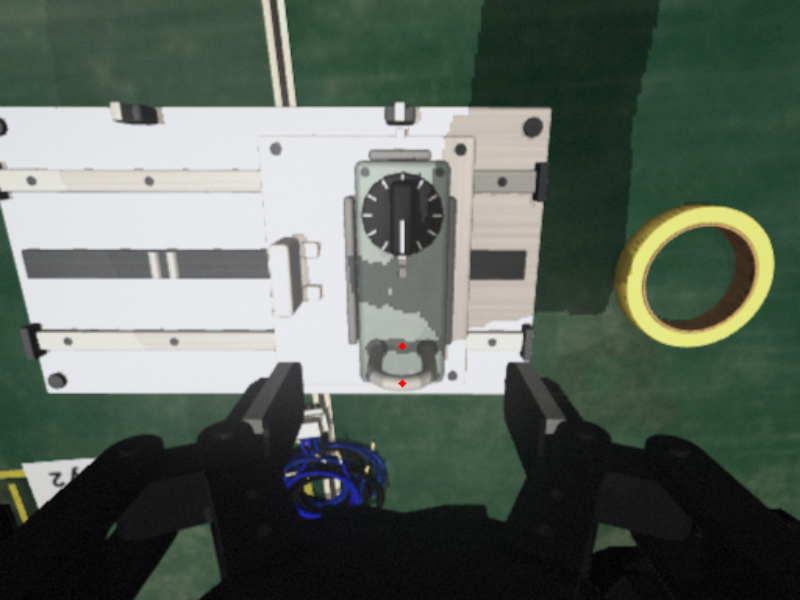

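The pointer (402,240) faces the index tooth (402,270), and the shackle bow at (402,383) is where predicted. Next I'll grasp the shackle.

```bash
python3 -m creep '[[-0.53,0.01,0.3,0,0.8],[-0.53,0.01,0.9,0,0.8],[-0.53,0.01,1.4,0,0.8],[-0.53,0.01,1.6,0,0.8],[-0.53,0.01,1.6,0,0.8]]'; python3 -m creep '[[0,0,0,0,0.2],[0,0,0,0,0.2],[0,0,0,0,0.2],[0,0,0,0,0.2]]' 60
```

```text
clock: 9.93
position: [0.564, 0.029, 0.0757]
tool_rot: [-3.141, -0.001, 3.085]
force: [-0.7, -0.4, 0.9]
grip_width: 0.0684
finger_force: 0.0
clock: 10.42
position: [0.5651, 0.0284, 0.0771]
tool_rot: [-3.141, 0.002, 3.085]
force: [-1.9, -1.7, 10.9]
grip_width: 0.0357
finger_force: 59.6
```

```bash
python3 -m creep '[[0,0,0,0,0.2],[0,0,-0.1,0,0.2],[0,0,-0.2,0,0.2],[0,0,-0.3,0,0.2],[0,0,-0.33,0,0.2]]' 90; python3 -m creep '[[0,0,0,0,0.2],[0,0,-0.15,0,0.2],[0,0,-0.4,0,0.2],[0,0,-0.7,0,0.2],[0,0,-1,0,0.2]]'; python3 -m creep '[[0,0,-0.3,0,0.2],[0,0,-0.6,0,0.2],[0,0,-0.85,0,0.2],[0,0,-0.97,0,0.2],[0,0,-0.97,0,0.2]]';python3 -m creep '[[0,0,0,0,0.2],[0,0,0,0,0.2],[0,0,0,0,0.2],[0,0,0,0,0.2]]'
python3 - <<'E'
from h import *
cv2.imwrite("pics/fin.png",np.vstack([cv2.resize(grab_frame("side")[130:280,150:400],(500,300)),cv2.resize(grab_frame("wrist")[60:360],(500,293))]))
E
```

```text
clock: 11.05
position: [0.5646, 0.0289, 0.0963]
tool_rot: [-3.142, 0.001, 3.085]
force: [0.6, -3.9, -2.7]
grip_width: 0.0349
finger_force: 90.4
clock: 11.68
position: [0.5645, 0.0295, 0.1573]
tool_rot: [3.141, 0.001, 3.086]
force: [0.5, 0.1, -2.8]
grip_width: 0.0348
finger_force: 90.5
clock: 12.3
position: [0.5645, 0.0291, 0.2142]
tool_rot: [3.141, 0.001, 3.085]
force: [-0.1, 0.4, -2.6]
grip_width: 0.0346
finger_force: 90.5
clock: 12.8
position: [0.5644, 0.029, 0.2137]
tool_rot: [-3.141, -0.0, 3.085]
force: [0.6, 0.5, -1.5]
grip_width: 0.035
finger_force: 90.5
```

View pics/fin.png

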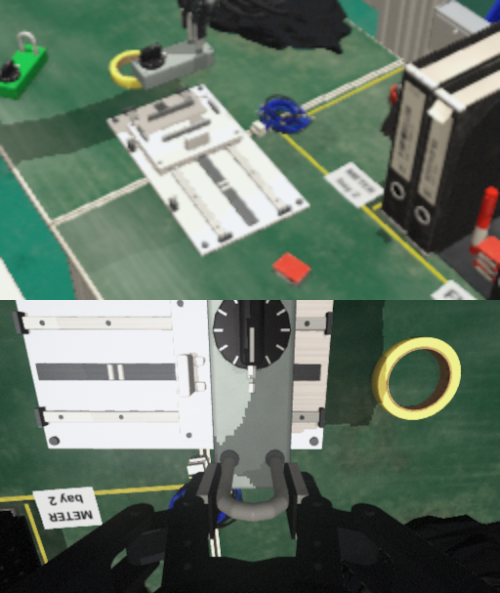

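The lock hangs level from the shackle, about 12 cm above its nest. The carrier is still at the test station and the bystanders are in place.

```bash
python3 -c "
from workcell import bot
print(bot.job_done())"
```

```text
the job is handed in; nothing more can be done
None
```

The job is handed in after about 13 s of robot time: the carrier was clicked into the test station, the dial turned one click to its index tooth, and the shackle pulled open. The lock is held level about 12 cm above its nest; the hand-in call returned no verdict.

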